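# Start-of-shift check of the conveyor's stop button

## Task

Do the start-of-shift check of the conveyor's stop: push the big three-lobed mushroom button straight in until it latches down, then push its lobes round clockwise (seen from above) until the head springs back up by itself, and after that press the plain flat round button on the other box all the way in to reset the line. Do it all by touch with the fingertips - do not grip or squeeze the mushroom head, nor lean hard on either box - then take the hand away so that both buttons stand up again, leaving the drive unit, screwdriver and dish where they lie.

Things in the scene. Friction and masses are not known exactly. Their poses are not given: they have to be found in the camera images.
- stop_box: Grey control box, 80 x 80 mm, 66 mm high, bolted to the bench, with the mushroom stop button in the middle of its flat lid. Origin at the centre of its underside, z up = the button's axis. Foot lugs 4 mm high reach 56 mm from the centre along its +y and -y. On the lid under the head stands only a collar of 19 mm radius, 6 mm high. It may stand on the robot's left or right, turned a little.
- stop_top (a point): Centre of the top of the mushroom head (red, white clockwise arrows); moves and turns with the head; z up; x points to the middle of one lobe, the others at 120 and 240 degrees. With the head up it is 40 mm above the lid. The head is a domed round hub of 21 mm radius, its underside 23 mm below this point, with three round upright lobes; between lobes is an open valley, room for a finger.
- stop_lobe (a point): Outer tip of one of the three lobes, at half its height, 32 mm from the axis and 13 mm below stop_top; turns with the head; x points outward from the axis. Each lobe is an upright cylinder of 10.5 mm radius centred 21.5 mm from the axis; its top is 6 mm and its underside 20 mm below stop_top (20 to 34 mm above the lid with the head up).
- stop_press (a joint): How far the mushroom head is pushed in, straight down (m): 0 = up, 0.010 = fully in. A spring holds it up; about 3 N starts it and 7 N drives it through to the end (more if pushed fast), latching on the way at 0.0065: let go, it rests at 0.006 and cannot be pulled up. Turning it clockwise by about half a radian (0.7 at most) frees it and it rises to 0 in 0.2 s.
- stop_twist (a joint): Turn of the mushroom head clockwise seen from above (rad): 0 = rest, end stop 0.87; it does not turn the other way. It takes up to 0.06 N m, i.e. about 1 to 3 N sideways on a lobe; a spring turns it back to 0 when let go. The latch lets go at about 0.3 to 0.7.
- reset_box: The other grey control box, same 80 x 80 x 66 mm, bolted down, with the flat reset button in the middle of its lid. Origin at the centre of its underside, z up, same foot lugs. It stands on the other side from the stop box, turned a little.
- reset_button_top (a point): Centre of the flat top of the reset button (black, 26 mm across, in a round steel bezel 42 mm across and 12 mm high); 22 mm above the box lid at rest (88 mm above the bench); moves down with the button.
- reset_button (a joint): How far the reset button is pushed in (m): 0 = up, 0.006 = fully in, 5 N; it springs back when let go (it does not latch).
- drive_unit: Bystander: loose flat metal optical drive, 126 x 128 x 12.5 mm, lying on the bench to the robot's right; origin at the centre of its underside.
- screwdriver: Bystander: loose screwdriver 190 mm long with red handle, lying on the bench to the robot's left; its handle is towards its -x.
- screw_dish: Bystander: loose white dish, 60 mm across and 18 mm high, standing on the bench between the two boxes; origin at the centre of its underside.
Things that resemble listed ones, but are neither listed nor needed, are in the scene too. Leave any pink or purple look-alike of the reset_box alone.

How it is judged:
By the outcome, as a careful person would: the job done as asked, in the order asked, and still so for the second after the job is handed in, with the robot touching nothing.
It also fails if it takes over 48 s, if anything falls off the work surface, if the arm or the gripper's body presses on something with over 40 N, if the wrist force passes 120 N, or if a joint passes its speed limit or range.

## Robot

A 6-joint arm with a two-finger parallel gripper is mounted at the origin on the work surface. World frame = base frame: x ahead of the robot, y to its left, z up, the work surface at z = 0. Lengths are in m, angles in degrees, forces in N, time in s.
With the tool pointing down it reaches from about 0.35 to 0.875 m from the base axis. Payload 4.2 kg.
Tool frame: the origin (TCP) lies at the very end of the fingers, on their centre line; the grasp point (between the pads) lies r.pinch_z behind it (r.pinch_z is the distance from the TCP to the grasp point, in m); y points along the fingers, z is the direction in which the jaws open and shut, and the axes are right-handed (so a half turn about y gives the same grasp; the last joint's range is limited). The gripper opens to 87 mm and grips with 3 to 60 N. Pads are 19 mm wide; open, the fingers measure 117 mm over their backs; the gripper's body (75 mm by 190 mm) begins 51 mm behind the grasp point.
Start: joints at [-57.72, 22.042, 0.453, 0, -68.411, -14.817], TCP at [0.188, -0.596, 0.223] pointing down, gripper open.
Joint ranges: [-179.83, 179.83], [-69.29, 118.12], [-61.27, 80.66], [-181.25, 117.63], [-171.15, -9.14], [-177.46, 177.46]. Speed limits (degrees/s): [159.86, 159.86, 180, 180, 180, 180].

## Interface

Orientations are given as a 3x3 rotation matrix whose columns are the frame's x, y, z axes.
In Python, from station import sense, capture, camera_params, r gives the robot as it stands.
- The arm moves only by the tool move_arm, never from a script. Its argument "increments" is text: rows parted by semicolons, each of 7 numbers parted by spaces: the closure, from -1 (fully open) to 1 (shut), so that 0 is half open, then the shift along the tool's x, y, z in m, then the turn, a rotation vector about the tool's x, y, z in rad. In form: hand x y z wx wy wz; .... A call has 1 to 8 rows; each row is the pose to reach, as a shift and turn from the pose commanded when the call began, along the tool's axes at that moment; what a row does not reach only later rows make up. A row lasts 1/10 s, in which the tool goes at most 50 mm and 8.59 degrees, less where a joint would pass 70% of its speed; a pose out of reach is approached as far as the arm can. A call with a gripper value outside its range is refused whole. The fingers move at their own pace and stop on an object; the grip force is fixed at half the most. Time passes only in rows, so rows that repeat a pose let the fingers close. It gives the time, the measured TCP pose, the force and the opening at its end, in the units of the state.
- sense(): the state, without advancing time (a new reading comes with each control period).
- capture(name): name is "side" or "top"; returns (picture, depth): 400x640x3 uint8, red, green, blue; 400x640 float32, m along the optical axis (not along the pixel's ray), 0 where there is no reading.
- camera_params(name): a dict with "fx", "fy", "cx", "cy" (pixels), "xyz" and "orientation" of the camera in the world. Camera axes: x right, y down, z forward; pixel columns grow to the right and rows downward; lengths in m; the calibration is good to about 2 mm. A picture is of the moment at which its call begins. camera_params takes no time and is no camera call.
- r.finish_job(): hands the job in, once; it reports no verdict.
The state is a dict: "time_s": time; "joints": joint angles; "joint_velocities": joint speeds; "effort": joint torques, N m; "tcp_pos": TCP position; "ee_rot": TCP orientation; "wrist_force": force on the tool from outside, world axes, zero at the start; "moment": the same for the moment, N m; "gripper_width": opening from 0.0 (shut) to 1.0 (fully open).
Only numpy, scipy, OpenCV 4.12 (cv2) and the standard library are available. Lean on these libraries where they do the work, as an engineer would, in place of code of your own. Each camera call takes 0.05 s, during which the arm holds its last target.

## Working session

There is one attempt and no reset: what is moved stays moved. The work goes in short steps, Python scripts to look and compute and a tool call to move; the robot and the scene stay as the last step left them, time stands still between calls to the robot, and variables do not carry over. Pictures are saved under pics/ and viewed, and the job is handed in when it is done.

Besides the shell and the picture viewer there is one more tool, called as a command line: name --argument value ..., lists and objects as JSON in quotes. move_arm: Moves the arm, as the interface text tells. Its arguments: {"type":"object","properties":{"increments":{"type":"string"}},"required":["increments"]}

```bash
mkdir -p pics; ls
cat > h.py <<'E'
import numpy as np,cv2
from station import sense,capture,camera_params,r
def snap(n,tag):
    p,d=capture(n); cv2.imwrite(f'pics/{tag}.png',p[:,:,::-1]); np.savez(f'pics/{tag}.npz',p=p,d=d); return p,d
def R(c): return np.array(c['orientation'])
def ray(n,u,v,z):
    c=camera_params(n);d=R(c)@np.array([(u-c['cx'])/c['fx'],(v-c['cy'])/c['fy'],1]);o=np.array(c['xyz']);return o+d*(z-o[2])/d[2]
def cloud(n,d):
    c=camera_params(n);v,u=np.mgrid[:d.shape[0],:d.shape[1]]
    P=np.stack([(u-c['cx'])/c['fx']*d,(v-c['cy'])/c['fy']*d,d],-1)
    return P@R(c).T+np.array(c['xyz'])
def proj(n,P):
    c=camera_params(n);q=R(c).T@(np.array(P)-np.array(c['xyz']));return q[0]/q[2]*c['fx']+c['cx'],q[1]/q[2]*c['fy']+c['cy']
E
python3 - <<'E'
from h import *
print(sense()); print(r.pinch_z)
for n in('top','side'):
    c=camera_params(n);print(n,c); snap(n,n+'0')
E
```

```text
pics
{'time_s': 0.0, 'joints': array([-5.77186040e+01,  2.20914610e+01,  3.79306740e-01, -2.77614962e-02,
       -6.84111826e+01, -1.48162292e+01]), 'joint_velocities': array([ 0.0066247 ,  0.03431616, -0.05742687,  0.03493607,  0.10857312,
        0.06697913]), 'effort': array([ 5.06117049e-04, -3.90663028e+01,  1.87406445e+01,  4.21992078e+00,
        1.09643737e-02, -1.79293561e-04]), 'tcp_pos': array([ 0.18740576, -0.59560857,  0.22145218]), 'ee_rot': array([[ 9.53953182e-01, -7.68749797e-04, -2.99954555e-01],
       [ 2.99955518e-01,  2.06049945e-03,  9.53950964e-01],
       [-1.15293413e-04, -9.99997582e-01,  2.19621075e-03]]), 'wrist_force': array([ 0.09957524, -0.12849503,  0.16180181]), 'moment': array([0.00459312, 0.01331516, 0.02353026]), 'gripper_width': 0.9999037301273233}
0.0187
top {'fx': 361.95933837973996, 'fy': 361.95933837973996, 'cx': 311.0183881761443, 'cy': 200.82133738765694, 'xyz': array([0.31369123, 0.02292586, 1.07680083]), 'orientation': array([[ 0.01355853, -0.98756486,  0.15662635],
       [-0.99989715, -0.01265865,  0.00674155],
       [-0.00467504, -0.15670164, -0.98763492]])}
side {'fx': 400.7993910336345, 'fy': 400.7993910336345, 'cx': 318.1754302483416, 'cy': 195.9392741861737, 'xyz': array([-0.11056049,  0.81418063,  1.04939567]), 'orientation': array([[-0.80341919, -0.41110236,  0.43071156],
       [-0.59540273,  0.55912092, -0.576957  ],
       [-0.00363146, -0.71998517, -0.69397994]])}
```

View pics/top0.png

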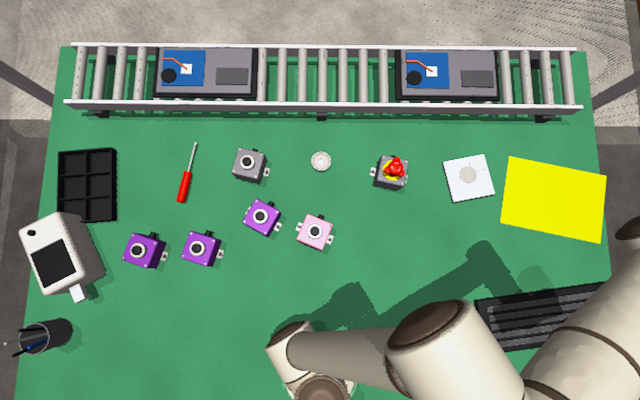

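View pics/side0.png

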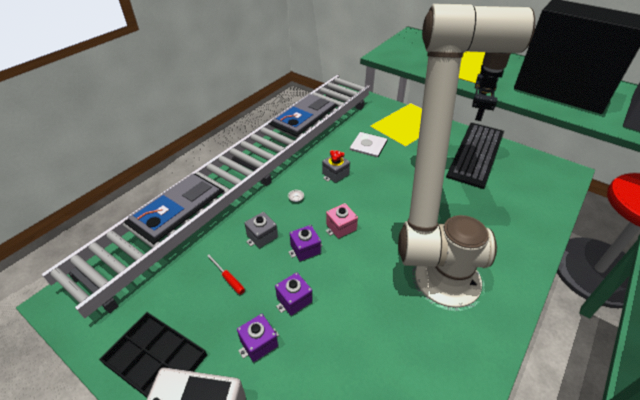

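The red mushroom stop box is at top (392,172) and side (336,165). For the reset there are five candidates: grey at top (250,165), purple at (262,217), (201,247) and (144,250), and pink at (315,232). Only the grey one fits, because the coloured look-alikes are excluded. Next I crop to confirm it and measure.

Run:
```python
from h import *
a=np.load('pics/top0.npz');p,d=a['p'],a['d'];C=cloud('top',d)
b=np.load('pics/side0.npz');ps,ds=b['p'],b['d'];S=cloud('side',ds)
cr=lambda p,u,v:cv2.resize(p[v-28:v+28,u-28:u+28],(390,290) if 0 else (300,300),interpolation=cv2.INTER_CUBIC)
m=np.vstack([np.hstack([cr(p,392,170),cr(p,250,165)]),np.hstack([cr(ps,336,165),cr(ps,261,230)])])
cv2.imwrite('pics/crop0.png',m[:,:,::-1])
for nm,X,(u,v) in(('stop',C,(392,170)),('reset',C,(250,165)),('stopS',S,(336,165)),('resetS',S,(261,230))):
    W=X[v-28:v+28,u-28:u+28].reshape(-1,3)
    L=W[(W[:,2]>.058)&(W[:,2]<.072)]
    print(nm,len(L),'lid med z',np.median(L[:,2]),'max z',np.sort(W[:,2])[-5:])
    rect=cv2.minAreaRect((L[:,:2]*1000).astype(np.float32));print(rect)
    for z0,z1 in((.075,.081),(.083,.1),(.09,.097),(.1,.11)):
        T=W[(W[:,2]>z0)&(W[:,2]<z1)]
        if len(T)>3: print(z0,z1,len(T),T.mean(0).round(4),T.min(0).round(3),T.max(0).round(3))
```

```text
stop 495 lid med z 0.06580730522925404 max z [1.07680083 1.07680083 1.07680083 1.07680083 1.07680083]
((567.4620971679688, -203.37579345703125), (80.07711029052734, 81.73045349121094), 78.45777893066406)
0.083 0.1 76 [ 0.5625 -0.201   0.0969] [ 0.542 -0.23   0.087] [ 0.596 -0.174  0.1  ]
0.09 0.097 22 [ 0.5541 -0.1987  0.0943] [ 0.542 -0.23   0.09 ] [ 0.592 -0.175  0.097]
0.1 0.11 192 [ 0.566  -0.2025  0.1041] [ 0.544 -0.224  0.1  ] [ 0.594 -0.174  0.11 ]
reset 587 lid med z 0.06649357839186965 max z [1.07680083 1.07680083 1.07680083 1.07680083 1.07680083]
((583.7196655273438, 212.94927978515625), (80.33172607421875, 80.42870330810547), 76.74763488769531)
0.075 0.081 81 [0.5821 0.2116 0.0783] [0.564 0.193 0.075] [0.602 0.233 0.081]
0.083 0.1 65 [0.5829 0.2117 0.088 ] [0.571 0.196 0.083] [0.594 0.223 0.093]
0.09 0.097 11 [0.5828 0.2131 0.091 ] [0.575 0.202 0.09 ] [0.593 0.223 0.093]
stopS 221 lid med z 0.06516575535462277 max z [1.04939567 1.04939567 1.04939567 1.04939567 1.04939567]
((636.209716796875, -214.04708862304688), (85.01651000976562, 236.80831909179688), 81.90320587158203)
0.083 0.1 55 [ 0.5568 -0.1977  0.0945] [ 0.536 -0.224  0.086] [ 0.591 -0.175  0.1  ]
0.09 0.097 25 [ 0.5575 -0.1941  0.0945] [ 0.536 -0.22   0.09 ] [ 0.591 -0.175  0.097]
0.1 0.11 64 [ 0.5607 -0.2029  0.1037] [ 0.539 -0.224  0.1  ] [ 0.591 -0.176  0.108]
resetS 358 lid med z 0.06503176712833159 max z [1.04939567 1.04939567 1.04939567 1.04939567 1.04939567]
((578.8307495117188, 211.93545532226562), (79.67782592773438, 82.47178649902344), 77.10435485839844)
0.075 0.081 49 [0.5762 0.2152 0.0774] [0.56  0.19  0.075] [0.598 0.232 0.081]
0.083 0.1 37 [0.5784 0.2121 0.0863] [0.566 0.2   0.083] [0.59  0.221 0.091]
```

View pics/crop0.png

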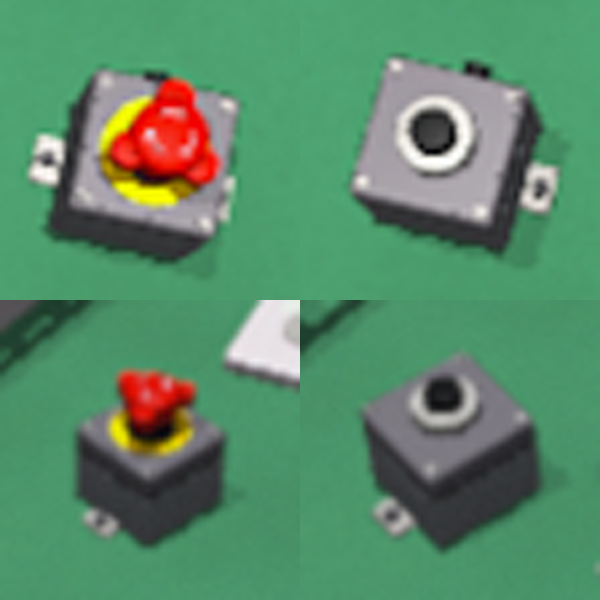

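Run:
```python
from h import *
for n,tag in(('top','top0'),('side','side0')):
    a=np.load(f'pics/{tag}.npz');p,d=a['p'].astype(int),a['d'];C=cloud(n,d)
    m=(p[:,:,0]>120)&(p[:,:,1]<80)&(p[:,:,2]<80)&(np.hypot(C[:,:,0]-.565,C[:,:,1]+.203)<.06)&(C[:,:,2]>.08)
    P=C[m];print(n,len(P))
    # hub top centroid
    H=P[P[:,2]>.1035];print('hub',H.mean(0).round(4),len(H),np.median(P[:,2]),P[:,2].max())
    for c in((.565,-.203),tuple(H.mean(0)[:2])):
        q=P[:,:2]-c;rr=np.hypot(*q.T);an=np.degrees(np.arctan2(q[:,1],q[:,0]))
        s=rr>.024
        print(c,np.histogram(an[s],bins=np.arange(-180,181,15))[0], 'phase',np.degrees(np.angle(np.mean(np.exp(3j*np.radians(an[s])))))/3, rr.max())
```

```text
top 206
hub [ 0.567  -0.203   0.1056] 86 0.10265931643676673 0.10995476360718892
(0.565, -0.203) [0 1 6 2 1 0 0 0 0 0 3 6 6 0 0 0 0 1 5 7 1 0 0 0] phase -11.583130551700982 0.030525347359966357
(np.float64(0.5669755974091866), np.float64(-0.203014050047583)) [0 3 7 4 0 0 0 0 0 0 2 4 4 0 0 0 0 0 6 7 4 0 0 0] phase -11.843798499071367 0.031193481401029264
side 77
hub [ 0.5616 -0.2016  0.1055] 22 0.10102323003451286 0.10834005766906574
(0.565, -0.203) [0 1 3 2 0 0 0 0 0 0 0 1 0 0 0 0 0 0 2 3 3 1 0 0] phase -11.407181992845588 0.030646506409982798
(np.float64(0.5615789209632329), np.float64(-0.2016237436015755)) [0 0 2 2 0 0 0 0 0 0 1 2 1 0 0 0 0 0 1 3 1 0 0 0] phase -8.549249233076306 0.029974334093871645
```

The grey box with the white/steel bezel and black flat button is the reset, at about (0.581, 0.2125). The stop axis is at about (0.5655, -0.203), and its lobes sit at about -11.5°, 108.5° and 228.5°, matching the box yaw. I'll move above the stop with the fingers shut.

move_arm --increments "1 0.239 0.035 0.131 0 0.25 0; 1 0.239 0.035 0.131 0 0.25 0; 1 0.478 0.073 0.262 0 0.505 0; 1 0.478 0.073 0.262 0 0.505 0; 1 0.478 0.073 0.262 0 0.505 0; 1 0.478 0.073 0.262 0 0.505 0; 1 0.478 0.073 0.262 0 0.505 0; 1 0.478 0.073 0.262 0 0.505 0"

```text
time_s: 0.9
tcp_pos: [0.4585, -0.313, 0.17]
ee_rot: [[0.98, -0.0, 0.199], [-0.199, 0.0, 0.98], [-0.0, -1.0, 0.0]]
wrist_force: [0.4, -0.4, 0.4]
gripper_width: 0.356
```

move_arm --increments "1 0 0 0 0 0 0; 1 0 0 0 0 0 0; 1 0 0 0 0 0 0"

```text
time_s: 1.2
tcp_pos: [0.457, -0.3152, 0.1703]
ee_rot: [[0.98, -0.001, 0.2], [-0.2, 0.0, 0.98], [-0.001, -1.0, 0.0]]
wrist_force: [-0.1, 0.0, -0.3]
gripper_width: 0.083
```

move_arm --increments "1 0.028 0.013 0.044 0 0 0; 1 0.056 0.026 0.088 0 0 0; 1 0.084 0.04 0.132 0 0 0; 1 0.084 0.04 0.132 0 0 0; 1 0.084 0.04 0.132 0 0 0; 1 0.084 0.04 0.132 0 0 0"

```text
time_s: 1.8
tcp_pos: [0.5652, -0.2035, 0.1307]
ee_rot: [[0.98, -0.0, 0.201], [-0.201, -0.0, 0.98], [-0.0, -1.0, -0.0]]
wrist_force: [0.0, 0.3, 0.4]
gripper_width: 0.007
```

Run:
```python
from h import *
p,d=snap('top','top1');ps,ds=snap('side','side1')
c=lambda p,u,v:cv2.resize(p[v-50:v+50,u-50:u+50],(400,400),interpolation=cv2.INTER_CUBIC)
cv2.imwrite('pics/c1.png',np.hstack([c(p,392,165),c(ps,336,150)])[:,:,::-1]);print(sense())
```

```text
{'time_s': 1.9, 'joints': array([-4.39840467e+00,  2.41408081e+01, -1.02819010e+01,  8.11695286e-03,
       -5.55436429e+01, -9.72126170e+01]), 'joint_velocities': array([ 0.03786668, -0.2442751 ,  0.06672762,  0.10156358,  0.11454175,
       -0.14283277]), 'effort': array([ 3.07207648e-01, -3.82479393e+01,  1.65342093e+01,  3.68511468e+00,
       -7.56093487e-02,  2.46261669e-03]), 'tcp_pos': array([ 0.56520055, -0.2037819 ,  0.13121133]), 'ee_rot': array([[ 9.79552501e-01,  5.76583653e-04,  2.01187886e-01],
       [-2.01187826e-01, -1.61507615e-04,  9.79552670e-01],
       [ 5.97287433e-04, -9.99999821e-01, -4.22035768e-05]]), 'wrist_force': array([-0.93826806,  0.14684514,  0.27414997]), 'moment': array([ 0.00395968, -0.01729796, -0.05614963]), 'gripper_width': 0.0034240880821430307}
```

View pics/c1.png

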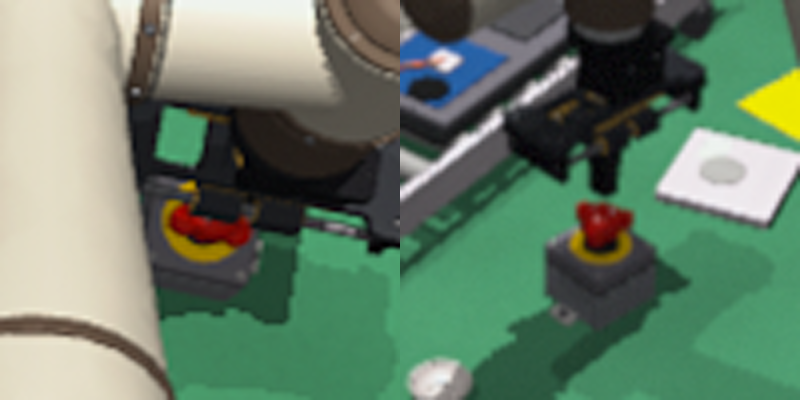

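The closed fingertips are centred over the red head (side crop 605,190 above 605,215). I'll press slowly and watch the force.

move_arm --increments "1 0 0.012 0 0 0 0; 1 0 0.022 0 0 0 0; 1 0 0.025 0 0 0 0; 1 0 0.027 0 0 0 0; 1 0 0.029 0 0 0 0; 1 0 0.031 0 0 0 0; 1 0 0.031 0 0 0 0"

```text
time_s: 2.6
tcp_pos: [0.5656, -0.2025, 0.0995]
ee_rot: [[0.98, -0.001, 0.199], [-0.199, -0.0, 0.98], [-0.001, -1.0, -0.001]]
wrist_force: [-2.2, -1.7, 4.2]
gripper_width: 0.002
```

move_arm --increments "1 0 0.001 0 0 0 0; 1 0 0.002 0 0 0 0; 1 0 0.003 0 0 0 0; 1 0 0.003 0 0 0 0"

```text
time_s: 3.0
tcp_pos: [0.5658, -0.2024, 0.0967]
ee_rot: [[0.98, -0.001, 0.199], [-0.199, -0.0, 0.98], [-0.001, -1.0, -0.001]]
wrist_force: [-3.3, -1.6, 5.0]
gripper_width: 0.008
```

move_arm --increments "1 0 0.001 0 0 0 0; 1 0 0.0015 0 0 0 0; 1 0 0.0015 0 0 0 0"

```text
time_s: 3.3
tcp_pos: [0.5659, -0.2025, 0.0962]
ee_rot: [[0.98, -0.001, 0.198], [-0.198, -0.001, 0.98], [-0.0, -1.0, -0.001]]
wrist_force: [-4.3, -1.3, 9.6]
gripper_width: 0.001
```

move_arm --increments "1 0 -0.02 0 0 0 0; 1 0 -0.04 0 0 0 0; 1 0.016 -0.044 0.016 0 0 0; 1 0.031 -0.044 0.032 0 0 0; 1 0.031 -0.044 0.032 0 0 0; 1 0.031 -0.044 0.032 0 0 0"

```text
time_s: 3.9
tcp_pos: [0.6029, -0.1762, 0.138]
ee_rot: [[0.98, -0.001, 0.198], [-0.198, 0.001, 0.98], [-0.001, -1.0, 0.001]]
wrist_force: [0.4, -0.3, 0.3]
gripper_width: 0.005
```

Run:
```python
from h import *
p,d=snap('top','top2');ps,ds=snap('side','side2')
c=lambda p,u,v:cv2.resize(p[v-50:v+50,u-50:u+50],(400,400),interpolation=cv2.INTER_CUBIC)
cv2.imwrite('pics/c2.png',np.hstack([c(p,392,165),c(ps,336,150)])[:,:,::-1]);print(sense()['tcp_pos'],sense()['wrist_force'])
C=cloud('side',ds);q=ps.astype(int)
m=(q[:,:,0]>120)&(q[:,:,1]<80)&(q[:,:,2]<80)&(np.hypot(C[:,:,0]-.563,C[:,:,1]+.203)<.045)&(C[:,:,2]>.07)
P=C[m];print(len(P),np.median(P[:,2]),np.sort(P[:,2])[-8:])
```

```text
[ 0.60230764 -0.17693904  0.13821612] [0.52857833 0.22574805 0.17281139]
21 0.09626116249151295 [0.09701594 0.09711144 0.09731181 0.09767942 0.09861724 0.09924671
 0.10068345 0.1041696 ]
```

View pics/c2.png

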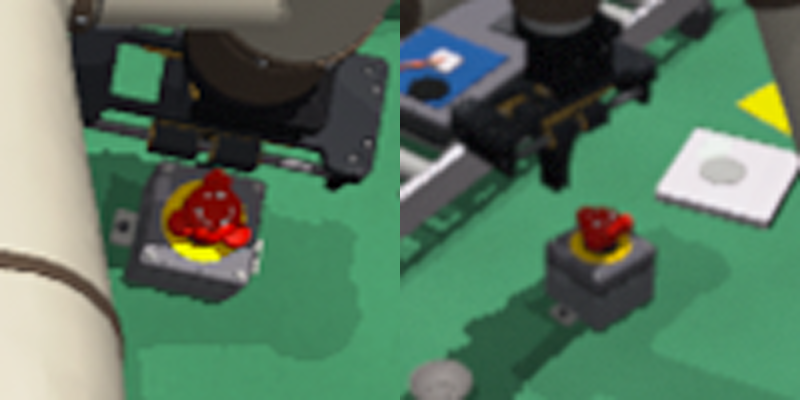

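The head is visibly lower, so it is latched. The finger is 31 mm out and 33 mm counter-clockwise of the far lobe. Next it goes down beside that lobe.

move_arm --increments "1 0 0.02 0 0 0 0; 1 0 0.04 0 0 0 0; 1 0 0.055 0 0 0 0; 1 0 0.055 0 0 0 0; 1 0 0.055 0 0 0 0"

```text
time_s: 4.5
tcp_pos: [0.6028, -0.1774, 0.0842]
ee_rot: [[0.98, -0.0, 0.199], [-0.199, -0.0, 0.98], [-0.0, -1.0, -0.0]]
wrist_force: [0.5, 0.4, 0.7]
gripper_width: 0.005
```

move_arm --increments "1 0 0.001 -0.004 0 0 0; 1 0 0.001 -0.007 0 0 0; 1 0.0035 0.001 -0.012 0 0.145 0; 1 0.0063 0.001 -0.0173 0 0.29 0; 1 0.0063 0.001 -0.0173 0 0.3 0; 1 0.0063 0.001 -0.0173 0 0.3 0"

```text
time_s: 5.1
tcp_pos: [0.6057, -0.1954, 0.0834]
ee_rot: [[0.879, 0.001, 0.478], [-0.478, -0.0, 0.879], [0.001, -1.0, 0.0]]
wrist_force: [1.2, 0.3, 0.7]
gripper_width: 0.005
```

move_arm --increments "1 0.0018 0 -0.0025 0 0.07 0; 1 0.0035 0 -0.0049 0 0.15 0; 1 0.0035 0 -0.0049 0 0.15 0; 1 0.0035 0 -0.0049 0 0.15 0"

```text
time_s: 5.5
tcp_pos: [0.6065, -0.2009, 0.0832]
ee_rot: [[0.798, 0.0, 0.603], [-0.603, 0.0, 0.798], [0.0, -1.0, 0.0]]
wrist_force: [0.1, 0.6, 0.7]
gripper_width: 0.006
```

```bash
cat >> h.py <<'E'
def look(t):
    p,d=snap('top','top'+t);ps,ds=snap('side','side'+t)
    c=lambda p,u,v:cv2.resize(p[v-50:v+50,u-50:u+50],(400,400),interpolation=cv2.INTER_CUBIC)
    cv2.imwrite(f'pics/c{t}.png',np.hstack([c(p,392,165),c(ps,336,150)])[:,:,::-1]);s=sense();print(s['tcp_pos'],s['wrist_force'],s['moment'],s['joints'])
    C=cloud('side',ds);q=ps.astype(int)
    m=(q[:,:,0]>120)&(q[:,:,1]<80)&(q[:,:,2]<80)&(np.hypot(C[:,:,0]-.563,C[:,:,1]+.203)<.045)&(C[:,:,2]>.07)
    P=C[m];print(len(P),np.median(P[:,2]),np.sort(P[:,2])[-8:])
E
python3 -c "
from h import *
look('3')"
```

```text
[ 0.6064956  -0.20089793  0.08319719] [0.52302844 0.43580917 0.01207683] [ 0.07650649 -0.03889358 -0.04499358] [-3.84382507e+00  3.03247769e+01 -7.47855702e+00 -2.76804135e-03
 -5.21755885e+01 -1.23288042e+02]
14 0.09376475550601643 [0.09236212 0.09516739 0.09524639 0.09553553 0.09605631 0.09627196
 0.10202315 0.10259582]
```

View pics/c3.png

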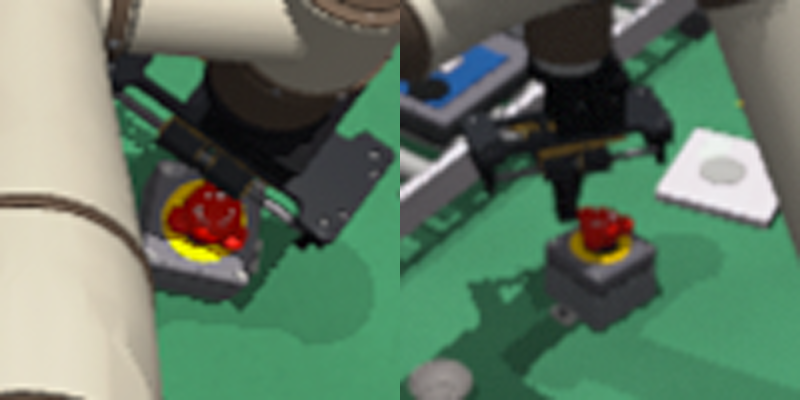

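move_arm --increments "1 0 0 -0.002 0 0 0; 1 0 0 -0.004 0 0 0; 1 0 0 -0.004 0 0 0"

```text
time_s: 5.9
tcp_pos: [0.605, -0.2044, 0.0836]
ee_rot: [[0.796, 0.003, 0.605], [-0.605, -0.0, 0.796], [0.002, -1.0, 0.001]]
wrist_force: [2.3, 0.5, 1.2]
gripper_width: 0.007
```

move_arm --increments "1 0.0015 0 -0.0025 0 0.07 0; 1 0.0029 0 -0.0049 0 0.15 0; 1 0.0029 0 -0.0049 0 0.15 0; 1 0.0029 0 -0.0049 0 0.15 0"

```text
time_s: 6.3
tcp_pos: [0.6032, -0.21, 0.0832]
ee_rot: [[0.698, -0.0, 0.716], [-0.716, -0.0, 0.698], [-0.0, -1.0, -0.0]]
wrist_force: [1.9, 0.1, 0.6]
gripper_width: 0.005
```

```bash
python3 -c "
from h import *
look('4')"
```

```text
[ 0.60320922 -0.20994258  0.08309628] [2.1058086  1.58421363 1.11751301] [ 0.17177965 -0.48003047  0.00931393] [-4.69940896e+00  3.03272657e+01 -7.49385214e+00  4.00978069e-03
 -5.21895496e+01 -1.31077015e+02]
11 0.10001487316349433 [0.09915859 0.09917243 0.10001487 0.10090174 0.10157648 0.10247384
 0.10296257 0.10489582]
```

View pics/c4.png

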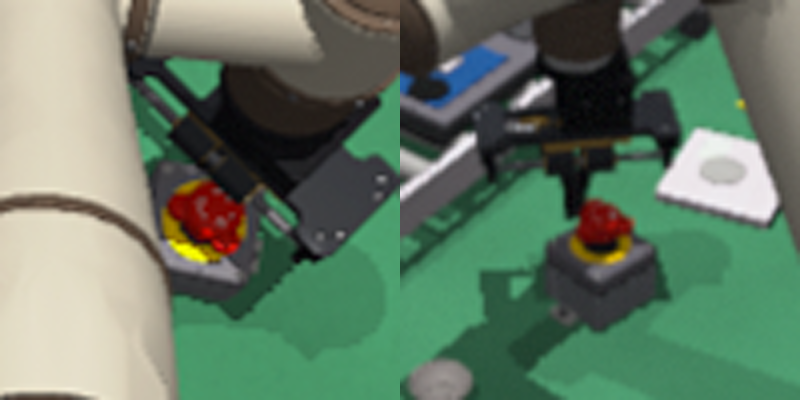

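The head seems to have risen: its points are now at 0.100–0.105, against 0.093–0.096 before. I'll back off outward and counter-clockwise, then check.

move_arm --increments "1 0.004 0 0.01 0 0 0; 1 0.012 0 0.02 0 0 0; 1 0.02 0 0.025 0 0 0; 1 0.02 -0.03 0.025 0 0 0; 1 0.02 -0.06 0.025 0 -0.15 0; 1 0.03 -0.08 0.06 0 -0.3 0; 1 0.03 -0.08 0.08 0 -0.45 0; 1 0.03 -0.08 0.1 0 -0.6 0"

```text
time_s: 7.2
tcp_pos: [0.6968, -0.1615, 0.1634]
ee_rot: [[0.981, -0.0, 0.193], [-0.193, 0.0, 0.981], [-0.0, -1.0, 0.0]]
wrist_force: [-0.3, -0.2, -0.2]
gripper_width: 0.008
```

```bash
python3 -c "
from h import *
look('5')"
```

```text
[ 0.69708589 -0.16021899  0.16188881] [-0.61562701  0.10249424 -1.30387685] [-0.04432731  0.00852245 -0.03538781] [-4.04078981e-02  3.32095981e+01  1.02040509e+01 -1.47502694e-02
 -6.70759380e+01 -1.01231888e+02]
77 0.10058128514142772 [0.10670069 0.10702469 0.10715352 0.10730197 0.10744182 0.10794728
 0.10810114 0.10888911]
```

View pics/c5.png

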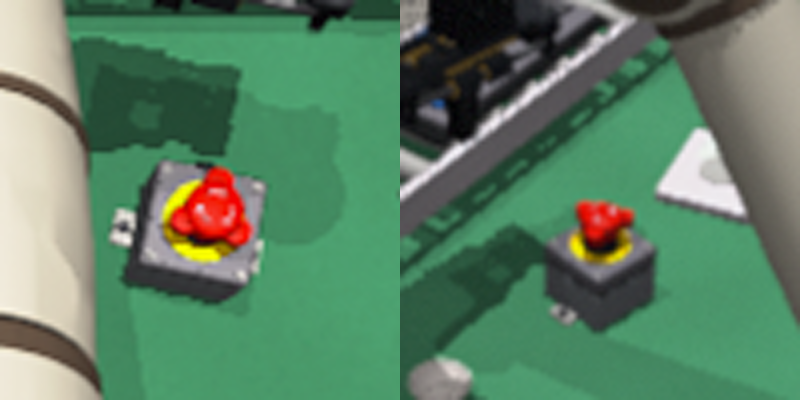

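The head is fully up and back at rest: its top is at z≈0.108 in the side view, as at the start, and the lobes are in their original pose. Next is the grey reset box.

move_arm --increments "1 -0.023 0.005 0.043 0 0 0; 1 -0.046 0.01 0.086 0 0 0; 1 -0.069 0.015 0.129 0 0 0; 1 -0.092 0.02 0.172 0 0 0; 1 -0.115 0.025 0.215 0 0 0; 1 -0.138 0.03 0.258 0 0 0; 1 -0.162 0.03 0.301 0 0 0; 1 -0.186 0.03 0.344 0 0 0"

```text
time_s: 8.1
tcp_pos: [0.5808, 0.213, 0.1325]
ee_rot: [[0.979, -0.002, 0.201], [-0.201, -0.001, 0.979], [-0.001, -1.0, -0.002]]
wrist_force: [0.6, 0.1, 0.4]
gripper_width: 0.009
```

move_arm --increments "1 0 0 0 0 0 0; 1 0 0 0 0 0 0; 1 0 0 0 0 0 0"

```text
time_s: 8.4
tcp_pos: [0.582, 0.2111, 0.1327]
ee_rot: [[0.98, -0.001, 0.201], [-0.201, -0.001, 0.98], [-0.001, -1.0, -0.001]]
wrist_force: [0.7, 0.1, 0.7]
gripper_width: 0.004
```

move_arm --increments "1 0 0.02 0 0 0 0; 1 0 0.038 0 0 0 0; 1 0 0.042 0 0 0 0; 1 0 0.044 0 0 0 0; 1 0 0.046 0 0 0 0; 1 0 0.048 0 0 0 0; 1 0 0.05 0 0 0 0; 1 0 0.05 0 0 0 0"

```text
time_s: 9.2
tcp_pos: [0.5828, 0.2121, 0.0839]
ee_rot: [[0.98, 0.002, 0.199], [-0.199, 0.0, 0.98], [0.002, -1.0, 0.001]]
wrist_force: [-0.2, -2.5, 4.8]
gripper_width: 0.006
```

move_arm --increments "1 0 0.001 0 0 0 0; 1 0 0.002 0 0 0 0; 1 0 0.0025 0 0 0 0; 1 0 0.0025 0 0 0 0"

```text
time_s: 9.6
tcp_pos: [0.5828, 0.2123, 0.0824]
ee_rot: [[0.98, 0.002, 0.198], [-0.198, 0.0, 0.98], [0.002, -1.0, 0.0]]
wrist_force: [-0.6, -3.8, 10.2]
gripper_width: 0.003
```

move_arm --increments "1 0 0.0008 0 0 0 0; 1 0 0.0008 0 0 0 0"

```text
time_s: 9.8
tcp_pos: [0.5829, 0.2123, 0.0823]
ee_rot: [[0.98, 0.002, 0.198], [-0.198, -0.0, 0.98], [0.002, -1.0, 0.0]]
wrist_force: [-2.5, -3.9, 13.1]
gripper_width: 0.008
```

The button is on its end stop: z holds at 0.0823 while the force rises to 13 N. I'll withdraw.

move_arm --increments "1 0 -0.01 0 0 0 0; 1 0 -0.04 0 0 0 0; 1 0 -0.08 0 0 0 0; 1 0 -0.12 0 0 0 0; 1 -0.05 -0.15 0 0 0 0; 1 -0.1 -0.15 0 0 0 0; 1 -0.15 -0.15 0 0 0 0; 1 -0.15 -0.15 0 0 0 0"

```text
time_s: 10.6
tcp_pos: [0.4303, 0.2423, 0.2297]
ee_rot: [[0.981, -0.002, 0.196], [-0.196, 0.001, 0.981], [-0.003, -1.0, 0.001]]
wrist_force: [1.3, -0.1, 0.5]
gripper_width: 0.005
```

```bash
python3 -c "
from h import *
look('6')
b=np.load('pics/side6.npz');b0=np.load('pics/side0.npz')
for x in (b0,b):
    S=cloud('side',x['d'])[202:258,233:289].reshape(-1,3);S=S[(S[:,2]>.08)&(S[:,2]<.1)];print(len(S),np.median(S[:,2]),S[:,2].max())
"
```

```text
[0.43357281 0.24284158 0.22995865] [ 0.75296161  0.37016252 -0.1554805 ] [ 0.00017128 -0.13273784 -0.05485196] [ 4.79761197e+01  9.14648264e+00 -1.63776943e+01 -5.83275957e-02
 -6.44215938e+01 -1.49269617e+02]
0 nan []
42 0.08573689952871788 0.09137279132193987
44 0.08686462476807905 0.09100031459081603
  return _methods._mean(a, axis=axis, dtype=dtype,
  ret = ret.dtype.type(ret / rcount)
```

View pics/side6.png

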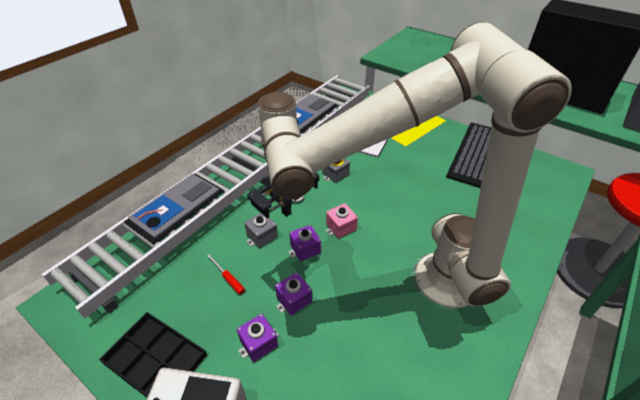

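View pics/top6.png

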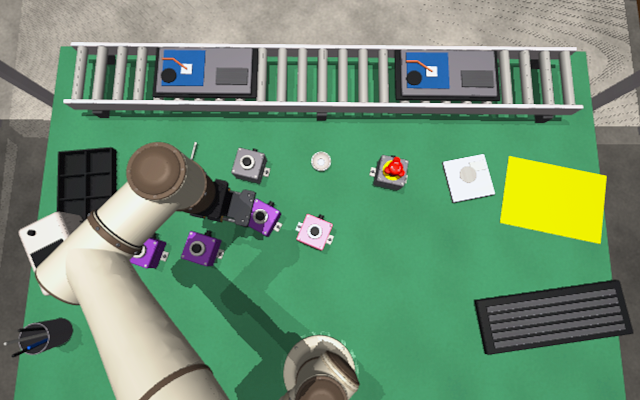

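In the top view the red head (394,167), dish (321,161), drive (469,178) and screwdriver all stand where they began. The reset button is up again, and the hand is clear at z 0.23. I'll compare the stop depth in the top view, then hand in.

move_arm --increments "1 0 0 0 0 0 0; 1 0 0 0 0 0 0; 1 0 0 0 0 0 0"

```text
time_s: 11.0
tcp_pos: [0.4359, 0.242, 0.2291]
ee_rot: [[0.98, -0.001, 0.2], [-0.2, -0.001, 0.98], [-0.001, -1.0, -0.001]]
wrist_force: [1.3, -0.5, -0.0]
gripper_width: 0.0
```

```bash
python3 -c "
from h import *
for t in('top0','top6'):
    x=np.load(f'pics/{t}.npz');C=cloud('top',x['d'])
    S=C[142:198,364:420].reshape(-1,3);S=S[(S[:,2]>.08)&(S[:,2]<.12)];print(len(S),S.mean(0),np.percentile(S[:,2],95))
a=np.load('pics/top0.npz')['p'].astype(int);b=np.load('pics/top6.npz')['p'].astype(int)
for n,(u,v) in dict(dish=(321,161),drive=(469,178),stop=(392,170),reset=(250,165)).items():
    print(n,abs(a-b)[v-15:v+15,u-15:u+15].mean())
print(sense()['wrist_force']); print(r.finish_job())
"
```

```text
268 [ 0.5649971  -0.20207359  0.10203675] 0.1074759764094674
268 [ 0.56521757 -0.20221477  0.10204612] 0.10712975699054883
dish 0.5285185185185185
drive 0.2588888888888889
stop 0.5703703703703704
reset 0.5492592592592592
[ 1.3279714  -0.51407379 -0.02842744]
the job is handed in; nothing more can be done
None
```

The check is done in the order asked and handed in at about 11 s of the 48 s allowed.

- **Stop button pressed:** I pushed the mushroom head straight down with closed fingertips to z 0.096, at about 10 N. It stayed low after I let go, so it had latched.
- **Stop button released:** I pushed one lobe clockwise from the side with about 2 N until the head sprang up. I did not grip the head. After I backed away it had turned back to rest.
- **Reset button pressed:** I pressed the grey box's flat button onto its end stop (z 0.0823, 13 N), then withdrew the hand. The pink and purple look-alikes were left alone.

**Last checks:**
- **Both buttons:** In the final top view the stop head matches its starting height (0.102 m both times), and the reset button stands up again.
- **Bystanders:** The dish and drive unit are unchanged in the pictures. In the last side view the screwdriver lies where it was. I checked it only by eye, and the arm partly covered it from above.
- **Failed check:** The side-view height check of the stop head gave no reading at the end because the arm blocked it. I relied on the top view for that.
- **Force reading:** The wrist force still showed about 1.3 N with the hand in free air. I took this to be sensor noise.

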